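Fit the spacer in the gel-casting stand and hold its glass plate flush

TASK

On the gel-casting stand, fit the loose spacer bar upright into the gap at the end of the glass plate that is wide enough for it, right down to the stand's floor, and let go of it. Then press the sprung glass plate down with the gripper until it is flush with the walls of the stand and keep it pressed: the program finishes while still holding it down, with the spacer left standing in its gap, untouched. Do not disturb the bottle, beaker and jar standing around.

Things in the scene. Friction and masses are not known exactly. Their poses are not given: they have to be found in the camera images.
- stand: Fixed grey gel-casting stand, 114 (x) x 208 (y) mm. Origin: centre of its underside; z up. Floor 10 mm up; side walls along y, 92 mm apart, tops 24 mm up. Sprung plate in the middle, a white block at each end; between plate and each block is a gap across the stand, open to the floor: one 18 mm wide (its middle 59 mm from the origin along y), one 9 mm (54.5 mm). Which end is which varies.
- plate_top (a point): Centre of the top face of the glass plate on its aluminium carrier (86 mm in stand x, 100 mm in stand y, 14 mm thick in all), in the middle of the stand. At rest its top stands 30 mm above the stand's origin, 6 mm proud of walls and blocks; pressed flush it is 24 mm above. Axes as the stand's.
- plate (a joint): Travel of the glass plate in m: 0 at rest (raised), 0.006 pressed fully down, flush, against a hard stop. It only moves vertically, on springs: about 4 N starts it, about 10 N brings it fully down; it springs back up when released.
- block_thin: The thinner of the two white end blocks, fixed: 92 mm (stand x) x 24 mm (stand y), top level with the walls, 14 mm above the stand's floor. The 18 mm gap is between it and the plate. Origin: centre of its underside, on the stand's floor, 80 mm from the stand's centre along y.
- block_thick: The thicker white end block, fixed: 92 x 42 mm, same height; the 9 mm gap is between it and the plate. Origin as for the thin one, at the other end.
- spacer_mid (a point): Centre of the loose white plastic spacer bar: 60 mm long (its x), 14 thick (its y), 60 high (its z), about 70 g, standing on edge on the work surface, this point 30 mm above its foot. In the gap its length lies along the stand's x. Seated, it reaches 40 mm above the resting plate: a grip on its upper 20 mm keeps the fingers clear of plate and blocks.
- reagent_mid (a point): Bystander: amber bottle, 64 mm diameter, 140 mm high; point half-way up.
- beaker_mid (a point): Bystander: glass beaker, 72 mm diameter, 80 mm high; point half-way up.
- jar_mid (a point): Bystander: white jar, 56 mm diameter, 60 mm high; point half-way up.
Things that resemble listed ones, but are neither listed nor needed, are in the scene too. Of the things shaped like the stand, the grey one is meant.

How it is judged:
By the outcome, as a careful person would: the job done as asked, in the order asked, and still so for the second after the job is handed in, while the arm keeps its last pose, push and grip.
It also fails if it takes over 51 s, if anything falls off the work surface, if the arm or the gripper's body presses on something with over 40 N, if the wrist force passes 120 N, or if a joint passes its speed limit or range.

ROBOT

A 7-joint arm with a two-finger parallel gripper is mounted at the origin on the work surface. World frame = base frame: x ahead of the robot, y to its left, z up, the work surface at z = 0. Lengths are in m, angles in degrees, forces in N, time in s.
With the tool pointing down it reaches from about 0.425 to 0.875 m from the base axis. Payload 4.7 kg.
Tool frame: the origin (TCP) lies midway between the tips of the shut fingers; the grasp point (between the pads) lies 19 mm behind it; z points along the fingers, y is the direction in which the jaws open and shut (so a half turn about z gives the same grasp; the last joint's range is limited). The gripper opens to 87 mm and grips with 3 to 60 N. Pads are 19 mm wide; open, the fingers measure 117 mm over their backs; the gripper's body (75 mm by 190 mm) begins 51 mm behind the grasp point.
Start: joints at [0.808, 18.392, -4.016, 83.108, 1.295, 78.541, -3.26], TCP at [0.65, -0, 0.223] pointing down, gripper open.
Joint ranges: [-163.93, 163.93], [-17.29, 119.83], [-79.2, 71.16], [3.27, 140.29], [-89.18, 269.18], [5.43, 117.66], [-154.24, 154.24]. Speed limits (degrees/s): [147.25, 147.25, 180, 180, 180, 180, 180].

INTERFACE

Orientations are given as [roll, pitch, yaw] about the fixed x, y, z axes, in that order (R = Rz(yaw) Ry(pitch) Rx(roll)).
In Python, from cell import env gives the robot as it stands.
- The arm moves only by the tool apply_moves, never from a script. Its argument "targets" is a list of rows, each a list of 2 entries, a list of its own where there are three numbers: the shift along the world's x, y, z in mm, then the turn, a rotation vector about the world's x, y, z in rad. A call has 1 to 8 rows; each row is the pose to reach, as a shift and turn from the pose commanded when the call began; what a row does not reach only later rows make up. A row lasts 1/10 s, in which the tool goes at most 50 mm and 8.59 degrees, less where a joint would pass 70% of its speed; a pose out of reach is approached as far as the arm can. A call with a gripper value outside its range is refused whole. "hand" is the finger opening in mm, from 0 to 87, set as the call begins (left out, the last holds). The fingers move at their own pace and stop on an object; "squeeze" is the grip in N (left out, the last holds). Time passes only in rows, so rows that repeat a pose let the fingers close. It gives the time, the measured TCP pose, the force and the opening at its end, in the units of the state.
- env.get_obs(): the state, without advancing time (a new reading comes with each control period).
- env.read_camera(name): name is "scene" or "side" or "wrist"; returns a dict with "image" (480x640x3 uint8, red, green, blue), "camera_matrix" (3x3 intrinsics, pixels), "camera_from_world" (4x4, takes a point from world to camera coordinates); the wrist camera has in their place "mount" (4x4, takes a point from camera to tool coordinates, whose origin is the TCP and whose axes are the flange's). Camera axes: x right, y down, z forward; pixel columns grow to the right and rows downward; lengths in m; the calibration is good to about 2 mm. A picture is of the moment at which its call begins: read the wrist's pose just before it. There is no depth.
- env.sign_off(): hands the job in, once; it reports no verdict.
Trained networks look in a picture, given as the dict that the camera call returned (one of the last four; its "shot" number tells which), for a name from the list of things; names that differ only in an ending like _2 or _b are one class to them, and where a whole thing is asked for, a point or a joint stands for the part that bears it (a point fixed in the world has none). Each returns a list of dicts, best first, with "conf" (0 to 1); they miss things now and then, are a little off and sometimes report something else, mostly with a low value. They report only what shows in the picture. A call takes as long as a camera call. They do not tell look-alikes from the thing itself.
- env.regions_of(picture, target): "region" (480x640 bool, what is visible of it) and "rect" ([left, top, right, bottom] in pixels, round what is visible of it).
The state is a dict: "time_s": time; "qpos": joint angles; "joint_velocities": joint speeds; "effort": joint torques, N m; "tool_pos": TCP position; "tool_rot": TCP orientation; "force": force on the tool from outside, world axes, zero at the start; "wrist_torque": the same for the moment, N m; "grip_width": finger opening in m.
Only numpy, scipy, OpenCV 4.12 (cv2) and the standard library are available. Lean on these libraries where they do the work, as an engineer would, in place of code of your own. Each camera call takes 0.05 s, during which the arm holds its last target. There are 200 camera calls.

## Working session

There is one attempt and no reset: what is moved stays moved. The work goes in short steps, Python scripts to look and compute and a tool call to move; the robot and the scene stay as the last step left them, time stands still between calls to the robot, and variables do not carry over. Pictures are saved under pics/ and viewed, about 8 in all and at most 12, crops included, and the job is handed in when it is done.

Besides the shell and the picture viewer there is one more tool, called after "Emit:" as name([rows], argument=value, ...), one row to a line, values as JSON. apply_moves: Moves the arm, as the interface text tells. Its arguments: {"type":"object","properties":{"targets":{"type":"array","items":{"type":"array"}},"hand":{"type":"number"},"squeeze":{"type":"number"}},"required":["targets"]}

```bash
mkdir -p pics; ls; cat > h.py <<'E'
import numpy as np, cv2, json
from cell import env
from scipy.spatial.transform import Rotation as R
def pix2world(cam, uv, z):
    K=np.array(cam["camera_matrix"]);T=np.array(cam["camera_from_world"])
    d=np.linalg.inv(K)@np.array([uv[0],uv[1],1.]);Rm=T[:3,:3];c=-Rm.T@T[:3,3];d=Rm.T@d
    return c+d*(z-c[2])/d[2]
def save(im,n): cv2.imwrite(f"pics/{n}.png",cv2.cvtColor(im,cv2.COLOR_RGB2BGR))
E
python3 - <<'E'
from h import *
o=env.get_obs();print(o)
for n in ["scene","side"]:
    c=env.read_camera(n);save(c["image"],n+"0")
    T=np.array(c["camera_from_world"]);print(n,-T[:3,:3].T@T[:3,3])
    for t in ["stand","plate_top","block_thin","block_thick","spacer_mid","reagent_mid","beaker_mid","jar_mid"]:
        for r in env.regions_of(c,t)[:3]:
            rc=r["rect"];ys,xs=np.nonzero(r["region"]);print(t,round(r["conf"],2),rc,[round(xs.mean(),1),round(ys.mean(),1)])
E
```

```text
pics
{'time_s': 0.0, 'qpos': array([ 0.80745264, 18.43790869, -4.01571634, 83.17520656,  1.29658157,
       78.53966315, -3.25922459]), 'joint_velocities': array([-0.0368962 ,  0.02997988, -0.08292121, -0.11522706, -0.07065394,
       -0.0803837 , -0.00045648]), 'effort': array([-2.58547143e-04, -4.91284704e+01, -4.03903294e-01, -3.12526345e+01,
       -6.40594075e-02,  4.37659642e-02,  1.61017233e-04]), 'tool_pos': array([ 6.49451200e-01, -5.40300680e-05,  2.21471914e-01]), 'tool_rot': array([-1.79892553e+02,  7.21860043e-03,  9.00035770e+01]), 'force': array([0.11745083, 0.51539088, 0.34235793]), 'wrist_torque': array([ 0.00814908,  0.02015708, -0.03729856]), 'grip_width': 0.08677882442991125}
scene [ 1.38968049 -0.03861869  1.11450852]
stand 0.79 [132.4, 287.2, 235.1, 338.6] [np.float64(186.1), np.float64(312.3)]
stand 0.7 [407.1, 159.2, 492.6, 210.7] [np.float64(452.0), np.float64(184.7)]
stand 0.57 [269.7, 241.6, 362.3, 292.6] [np.float64(320.5), np.float64(272.0)]
plate_top 0.78 [432.0, 167.6, 474.8, 195.4] [np.float64(452.8), np.float64(181.2)]
plate_top 0.74 [296.4, 248.4, 34
[... 1216 characters left out ...]
oat64(341.5), np.float64(252.2)]
block_thin 0.93 [314.3, 219.0, 361.0, 232.8] [np.float64(337.4), np.float64(226.7)]
block_thick 0.97 [323.0, 274.7, 369.7, 289.1] [np.float64(345.3), np.float64(281.9)]
block_thick 0.39 [319.8, 233.2, 365.4, 274.7] [np.float64(341.3), np.float64(252.0)]
spacer_mid 0.95 [277.4, 144.3, 300.9, 169.9] [np.float64(288.4), np.float64(155.8)]
reagent_mid 0.71 [294.4, 349.8, 333.1, 412.4] [np.float64(313.0), np.float64(382.7)]
beaker_mid 0.66 [396.2, 170.0, 423.3, 216.0] [np.float64(409.6), np.float64(190.6)]
jar_mid 0.9 [433.4, 262.6, 461.6, 298.7] [np.float64(448.1), np.float64(279.9)]
jar_mid 0.72 [396.0, 168.5, 426.4, 214.7] [np.float64(409.1), np.float64(190.5)]
```

View pics/scene0.png

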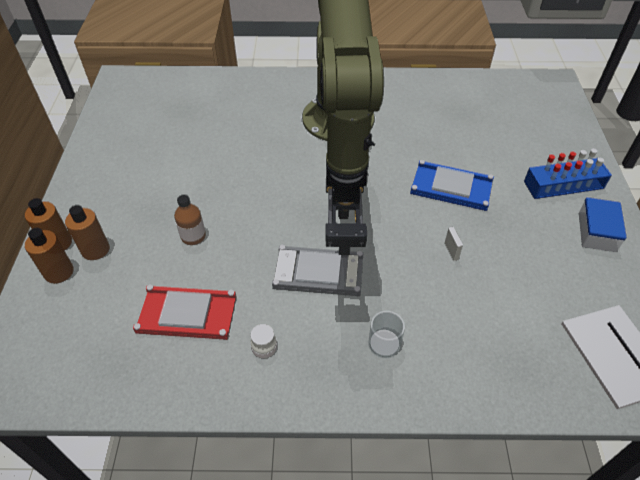

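View pics/side0.png

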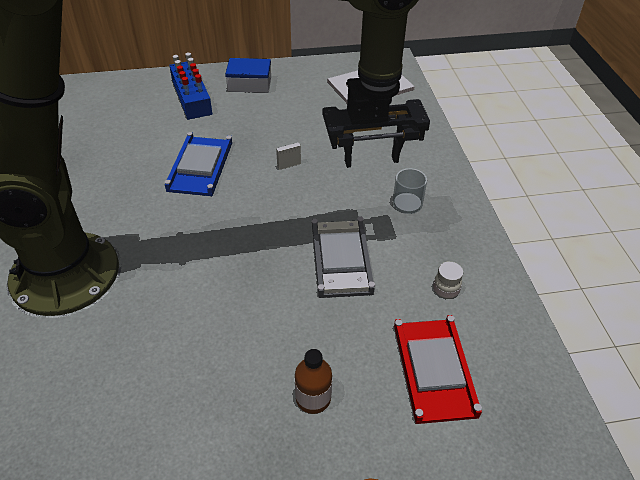

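The candidates are:
- Stand: red at (185,312), blue at (452,185) and grey at (318,270). The grey one is meant.
- Spacer: the only white bar is at (453,243). The network's hit at (386,333) is the beaker.

The thin block is at the +y end of the stand. Next I'll measure and take a close crop.

```bash
cat >> h.py <<'E'
def P(cam):
    return np.array(cam["camera_matrix"])@np.array(cam["camera_from_world"])[:3]
def proj(cam,X):
    p=(P(cam)@np.c_[X,np.ones(len(X))].T).T; return p[:,:2]/p[:,2:]
def wristcam():
    o=env.get_obs(); c=env.read_camera("wrist"); T=np.eye(4)
    T[:3,:3]=R.from_euler("xyz",o["tool_rot"],degrees=True).as_matrix();T[:3,3]=o["tool_pos"]
    c=dict(c); raw=c; c["camera_from_world"]=np.linalg.inv(T@np.array(c["mount"])); return o,c
def box(x,y,z0,yaw,dx,dy,dz):
    s=np.array([[i,j,k] for i in(-.5,.5) for j in(-.5,.5) for k in(0,1)])*[dx,dy,dz]
    return R.from_euler("z",yaw).apply(s)+[x,y,z0]
def hull(p): return cv2.convexHull(p.astype(np.float32))[:,0]
from scipy.optimize import minimize
def fitmask(views,boxf,x0,sc=1):
    # maximise IoU of projected box and mask, supersampled
    def cost(v):
        s=0
        for cam,m in views:
            h=hull(proj(cam,boxf(v))); im=np.zeros(m.shape,np.uint8)
            cv2.fillConvexPoly(im,np.round(h*16).astype(np.int32),255,cv2.LINE_AA,4)
            a=im/255.; s+=1-np.minimum(a,m).sum()/np.maximum(a,m).sum()
        return s
    best=minimize(cost,x0,method="Nelder-Mead",options=dict(initial_simplex=np.array([x0]+[np.array(x0)+d for d in np.diag([.01,.01,.15])]),xatol=1e-5,fatol=1e-5))
    return best.x,best.fun
E
python3 - <<'E'
from h import *
S=env.read_camera("scene");D=env.read_camera("side")
def reg(c,t,near):
    b=[r for r in env.regions_of(c,t)]
    b.sort(key=lambda r:np.hypot((r["rect"][0]+r["rect"][2])/2-near[0],(r["rect"][1]+r["rect"][3])/2-near[1]))
    return b[0]["region"].astype(float)
ms=reg(S,"spacer_mid",(453,243));md=reg(D,"spacer_mid",(288,156))
w=pix2world(S,(453,248),.02);print("sp rough",w, pix2world(D,(288,160),.02))
for y0 in (0,.7,1.4,2.1):
    print(fitmask([(S,ms),(D,md)],lambda v:box(v[0],v[1],0,v[2],.06,.014,.06),[w[0],w[1],y0]))
for t,nr in(("block_thin",(352,270)),("block_thick",(286,265)),("plate_top",(319,267))):
    for c in (S,D):
        m=reg(c,t,nr if c is S else {"block_thin":(337,226),"block_thick":(345,282),"plate_top":(341,252)}[t])
        ys,xs=np.nonzero(m);print(t,pix2world(c,(xs.mean(),ys.mean()),.028 if t=="plate_top" else .024).round(4))
for t,a,b,h in(("reagent_mid",(189,221),(313,382),.07),("beaker_mid",(386,333),(410,191),.04),("jar_mid",(263,340),(448,280),.03)):
    print(t,pix2world(S,a,h).round(3),pix2world(D,b,h).round(3))
o,c=wristcam();save(c["image"],"wrist0");print(np.array(c["mount"]),np.array(c["camera_matrix"]))
im=D["image"];cr=np.hstack([cv2.resize(im[130:190,250:330],(400,300),interpolation=cv2.INTER_CUBIC),cv2.resize(im[210:306,290:386],(300,300),interpolation=cv2.INTER_CUBIC)])
cr=np.vstack([cv2.resize(cr,(640,274)),cv2.resize(c["image"],(426,320)) if 0 else np.pad(cv2.resize(c["image"],(426,320)),((0,0),(0,214),(0,0)))])
save(cr,"crop1")
E
```

```text
sp rough [0.52186741 0.28114341 0.02      ] [0.51348468 0.27088581 0.02      ]
(array([0.51583832, 0.27943249, 0.1671609 ]), np.float64(0.3017108040866334))
(array([0.51662161, 0.27934083, 0.17402324]), np.float64(0.3014916712763792))
(array([0.51604145, 0.27943571, 0.17396167]), np.float64(0.30182458383006283))
(array([0.51516823, 0.27758095, 2.52418577]), np.float64(0.8579162391410627))
block_thin [0.5941 0.0294 0.024 ]
block_thin [0.5919 0.0181 0.024 ]
block_thick [ 0.5811 -0.1284  0.024 ]
block_thick [ 0.5777 -0.1405  0.024 ]
plate_top [ 0.5901 -0.0503  0.028 ]
plate_top [ 0.5851 -0.0603  0.028 ]
reagent_mid [ 0.484 -0.367  0.07 ] [ 0.471 -0.382  0.07 ]
beaker_mid [0.773 0.098 0.04 ] [0.777 0.091 0.04 ]
jar_mid [ 0.787 -0.167  0.03 ] [ 0.786 -0.172  0.03 ]
[[-4.46083019e-04 -9.59986586e-01 -2.80045631e-01  7.59195695e-02]
 [ 9.99999804e-01 -3.04910402e-04 -5.47671590e-04  2.13685599e-04]
 [ 4.40368554e-04 -2.80045820e-01  9.59986534e-01 -1.62556397e-01]
 [ 0.00000000e+00  0.00000000e+00  0.00000000e+00  1.00000000e+00]] [[369.89622005   0.         315.20643162]
 [  0.         369.89622005 233.59842399]
 [  0.           0.           1.        ]]
```

View pics/crop1.png

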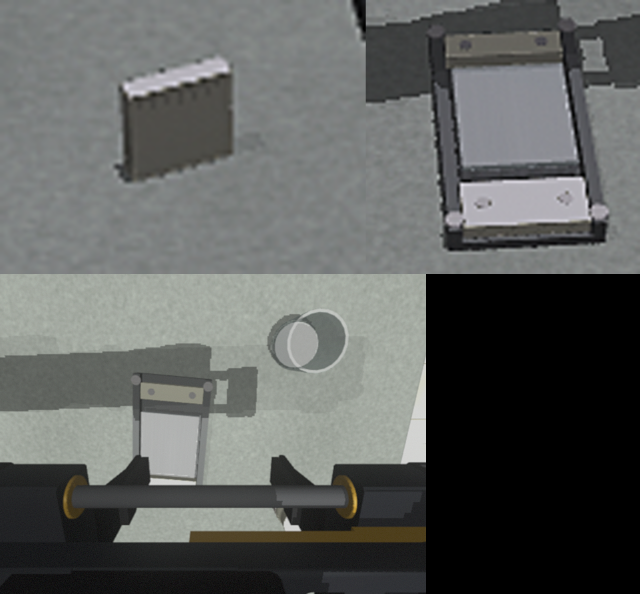

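The crops confirm the white bar and the grey stand, with its thin block (two holes) at the +y end. The two fixed cameras disagree by about 1 cm in y, so I'll measure with the wrist camera up close, starting with the spacer.

Emit:
apply_moves([
  [[-25,33,-10],[0,0,-0.14]],
  [[-60,80,-20],[0,0,-0.28]],
  [[-95,127,-30],[0,0,-0.42]],
  [[-130,174,-45],[0,0,-0.56]],
  [[-160,214,-60],[0,0,-0.7]],
  [[-180,240,-70],[0,0,-0.84]],
  [[-193,258,-70],[0,0,-0.98]],
  [[-200,267,-70],[0,0,-1.12]],
], hand=60)

```text
time_s: 2.25
tool_pos: [0.4459, 0.2713, 0.1518]
tool_rot: [-179.9, 0.1, 25.9]
force: [1.1, -0.1, -0.9]
grip_width: 0.0601
```

Emit:
apply_moves([
  [[0,0,0],[0,0,-0.14]],
  [[0,0,0],[0,0,-0.26]],
  [[0,0,0],[0,0,-0.28]],
  [[0,0,0],[0,0,-0.28]],
])

```text
time_s: 2.65
tool_pos: [0.4501, 0.2669, 0.1527]
tool_rot: [180.0, -0.0, 9.9]
force: [-0.1, 0.7, 0.7]
grip_width: 0.0601
```

```bash
python3 - <<'E'
from h import *
o,c=wristcam();print(o["tool_pos"],o["tool_rot"],o["time_s"],np.abs(o["joint_velocities"]).max())
r=env.regions_of(c,"spacer_mid")
im=c["image"].copy()
for q in r[:2]: print(q["conf"],q["rect"])
m=r[0]["region"].astype(float)
v,f=fitmask([(c,m)],lambda v:box(v[0],v[1],0,v[2],.06,.014,.06),[.517,.279,.17]);print(v,np.degrees(v[2]),f)
g=cv2.findContours(m.astype(np.uint8),cv2.RETR_EXTERNAL,cv2.CHAIN_APPROX_NONE)[0]
cv2.drawContours(im,g,-1,(0,255,0),1)
for z0,col in((0,(255,0,0)),):
    cv2.polylines(im,[np.round(hull(proj(c,box(v[0],v[1],0,v[2],.06,.014,.06)))).astype(np.int32)],True,col,1)
save(im,"w1")
E
```

```text
[0.45009672 0.266932   0.15269022] [ 1.79998848e+02 -8.64232521e-03  9.89567909e+00] 2.65 0.8154712464362828
0.75 [303.1, 90.8, 329.6, 187.6]
[0.51608974 0.27634011 0.25729585] 14.741966443791531 0.09120368892702313
```

View pics/w1.png

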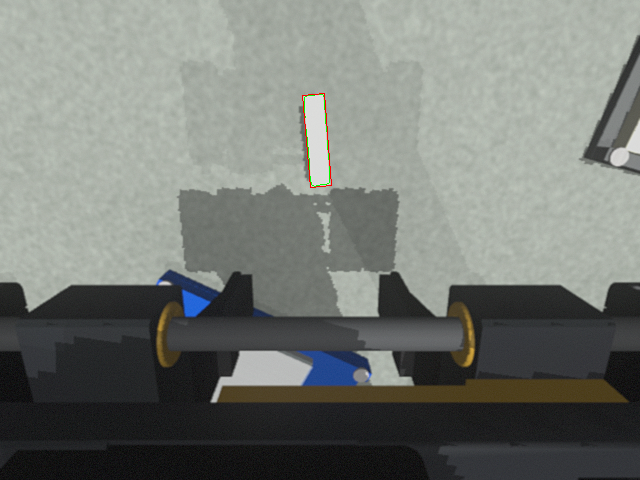

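The fit matches the bar well: it is at (0.516, 0.276), yawed about 14.3°, at pixels (303–330, 94–187). I'll go down on it with the tips at 30 mm.

Emit:
apply_moves([
  [[33,5,0],[0,0,0.04]],
  [[66,9.5,-10],[0,0,0.077]],
  [[66,9.5,-45],[0,0,0.077]],
  [[66,9.5,-80],[0,0,0.077]],
  [[66,9.5,-105],[0,0,0.077]],
  [[66,9.5,-118],[0,0,0.077]],
  [[66,9.5,-123],[0,0,0.077]],
  [[66,9.5,-123],[0,0,0.077]],
])

```text
time_s: 3.55
tool_pos: [0.5162, 0.2766, 0.0298]
tool_rot: [-180.0, -0.0, 14.2]
force: [0.4, -0.3, -0.1]
grip_width: 0.0598
```

Emit:
apply_moves([
  [[0,0,0],[0,0,0]],
  [[0,0,0],[0,0,0]],
  [[0,0,0],[0,0,0]],
  [[0,0,0],[0,0,0]],
  [[0,0,0],[0,0,0]],
  [[0,0,0],[0,0,0]],
], hand=5, squeeze=20)

```text
time_s: 4.15
tool_pos: [0.5161, 0.2765, 0.0297]
tool_rot: [180.0, -0.0, 14.2]
force: [0.1, 0.3, -0.5]
grip_width: 0.0196
```

Emit:
apply_moves([
  [[0,0,0],[0,0,0]],
  [[0,0,0],[0,0,0]],
  [[0,0,0],[0,0,0]],
])

```text
time_s: 4.45
tool_pos: [0.516, 0.2765, 0.0296]
tool_rot: [180.0, 0.0, 14.2]
force: [1.0, -0.4, 1.2]
grip_width: 0.0138
```

Emit:
apply_moves([
  [[0,0,20],[0,0,0]],
  [[0,0,60],[0,0,0]],
  [[0,-30,100],[0,0,-0.06]],
  [[2,-75,120],[0,0,-0.13]],
  [[4,-120,120],[0,0,-0.2]],
  [[5,-165,120],[0,0,-0.27]],
  [[6,-210,120],[0,0,-0.333]],
  [[7,-245,120],[0,0,-0.333]],
])

```text
time_s: 5.25
tool_pos: [0.5226, 0.0281, 0.1496]
tool_rot: [179.9, -0.0, -5.1]
force: [0.2, -0.6, -1.2]
grip_width: 0.0141
```

Emit:
apply_moves([
  [[0,-14,0],[0,0,0]],
  [[0,-21,0],[0,0,0]],
  [[0,-21,0],[0,0,0]],
  [[0,-21,0],[0,0,0]],
])

```text
time_s: 5.65
tool_pos: [0.523, 0.0127, 0.1494]
tool_rot: [-180.0, 0.0, -4.7]
force: [-0.7, -0.4, -1.4]
grip_width: 0.0137
```

```bash
python3 - <<'E'
from h import *
o,c=wristcam();print(o["tool_pos"],o["tool_rot"],o["time_s"],o["grip_width"],np.abs(o["joint_velocities"]).max())
im=c["image"].copy();np.save("w2.npy",c["image"])
for t,dx,dy,z0,dz in(("block_thin",.092,.024,.010,.014),("block_thick",.092,.042,.010,.014),("plate_top",.086,.1,.016,.014)):
    for q in env.regions_of(c,t)[:2]:
        m=q["region"].astype(float);x=pix2world(c,[(q["rect"][0]+q["rect"][2])/2,(q["rect"][1]+q["rect"][3])/2],.024)
        v,f=fitmask([(c,m)],lambda v:box(v[0],v[1],z0,v[2],dx,dy,dz),[x[0],x[1],-.085]);print(t,round(q["conf"],2),np.round(q["rect"]),v.round(4),np.degrees(v[2]).round(2),round(f,3))
        cv2.polylines(im,[np.round(hull(proj(c,box(v[0],v[1],z0,v[2],dx,dy,dz)))).astype(np.int32)],True,(255,0,0),1)
save(im,"w2")
E
```

```text
[0.52301434 0.01268172 0.14944953] [-1.79952905e+02  1.97774309e-02 -4.72063350e+00] 5.65 0.013720961393828774 0.4383048787001971
block_thin 0.9 [273.  70. 307. 198.] [ 0.5937  0.0258 -0.0907] -5.2 0.06
block_thick 0.75 [458.  73. 537. 196.] [ 0.5792 -0.1338 -0.0808] -4.63 0.062
```

View pics/w2.png

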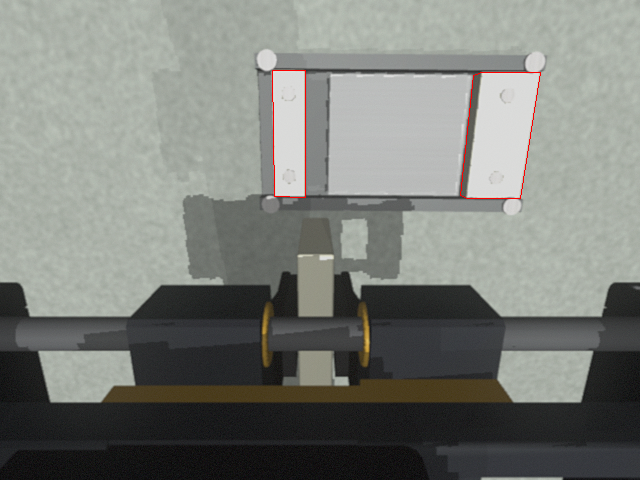

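The outlines fit. The block centres are 160.3 mm apart against 160 nominal, the stand's yaw is −5.2°, and the middle of the wide gap is at (0.5918, 0.0048). The held bar shows at columns 299–333, centred in the tool. I'll move it above the gap and compare the two in one view.

Emit:
apply_moves([
  [[25,-3,0],[0,0,-0.004]],
  [[50,-6,0],[0,0,-0.008]],
  [[69,-8,-10],[0,0,-0.008]],
  [[69,-8,-40],[0,0,-0.008]],
  [[69,-8,-65],[0,0,-0.008]],
  [[69,-8,-74],[0,0,-0.008]],
  [[69,-8,-74],[0,0,-0.008]],
  [[69,-8,-74],[0,0,-0.008]],
])

```text
time_s: 6.65
tool_pos: [0.5928, 0.0028, 0.0767]
tool_rot: [-180.0, -0.1, -5.3]
force: [0.3, 0.5, -0.5]
grip_width: 0.0139
```

```bash
cat > g.py <<'E'
from h import *
def look(name,view=True):
    o,c=wristcam();print(o["tool_pos"].round(4),o["tool_rot"].round(2),o["time_s"],o["grip_width"].round(4),o["force"].round(2))
    im=c["image"].copy()
    ps=o["tool_pos"];yw=np.radians(o["tool_rot"][2])
    h=box(ps[0],ps[1],ps[2]-.03,yw,.06,.014,.06)
    cv2.polylines(im,[np.round(hull(proj(c,h))).astype(np.int32)],True,(0,0,255),1)
    for q in env.regions_of(c,"spacer_mid")[:2]: print("spacer",round(q["conf"],2),np.round(q["rect"]))
    for t,dx,dy,z0,dz in(("block_thin",.092,.024,.010,.014),("block_thick",.092,.042,.010,.014)):
        for q in env.regions_of(c,t)[:1]:
            m=q["region"].astype(float);x=pix2world(c,[(q["rect"][0]+q["rect"][2])/2,(q["rect"][1]+q["rect"][3])/2],.024)
            v,f=fitmask([(c,m)],lambda v:box(v[0],v[1],z0,v[2],dx,dy,dz),[x[0],x[1],-.09]);print(t,round(q["conf"],2),np.round(q["rect"]),v.round(4),np.degrees(v[2]).round(2),round(f,3))
    # gap outline from scene estimate at z .024
    C=np.array([.58645,-.054]);a=-np.radians(5.19)
    g=C+R.from_euler("z",a).as_matrix()[:2,:2]@[0,.059]
    for z,col in((.024,(255,0,0)),(.010,(0,255,0))):
        b=box(g[0],g[1],z,a,.092,.018,0)[::2][[0,1,3,2]]
        cv2.polylines(im,[np.round(proj(c,b)).astype(np.int32)],True,col,1)
    save(im,name)
E
python3 -c "
from g import *
look('w3')"
```

```text
Traceback (most recent call last):
  File "g.py", line 3, in look
    o,c=wristcam();print(o["tool_pos"].round(4),o["tool_rot"].round(2),o["time_s"],o["grip_width"].round(4),o["force"].round(2))
                                                                                   ^^^^^^^^^^^^^^^^^^^^^
AttributeError: 'float' object has no attribute 'round'
```

Emit:
apply_moves([
  [[-1,2.3,-1],[0,0,0]],
  [[-1,2.3,-1],[0,0,0]],
  [[-1,2.3,-1],[0,0,0]],
])

```text
time_s: 7.0
tool_pos: [0.5913, 0.005, 0.0753]
tool_rot: [-180.0, -0.1, -5.3]
force: [-0.8, -0.6, -1.2]
grip_width: 0.0139
```

```bash
sed -i 's/o\["grip_width"\].round(4)/round(o["grip_width"],4)/' g.py
python3 -c "
from g import *
look('w3')"
```

```text
[0.5913 0.005  0.0753] [-1.7999e+02 -6.0000e-02 -5.3200e+00] 7.0 0.0139 [-0.77 -0.6  -1.17]
spacer 0.91 [298. 217. 336. 384.]
block_thin 0.72 [258. 177. 301. 299.] [ 0.593   0.0265 -0.1087] -6.23 0.322
block_thick 0.56 [489. 177. 586. 315.] [ 0.5785 -0.1339 -0.0636] -3.64 0.115
```

View pics/w3.png

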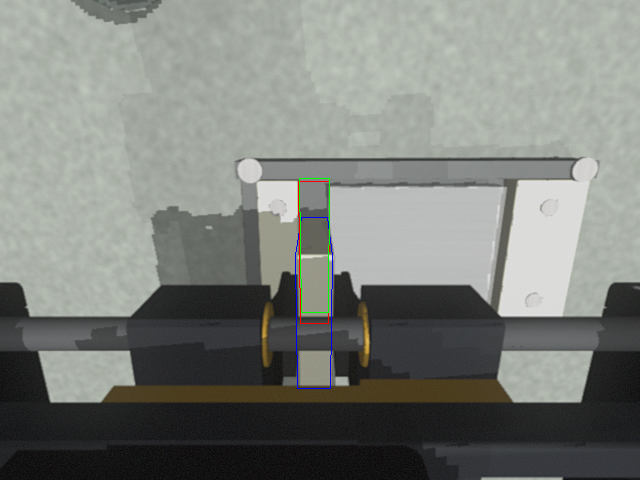

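The bar's foot (301–328 px) lies centred between the block edge at about 299 px and the plate edge at about 330 px. I'll lower it in stages and watch the force.

Emit:
apply_moves([
  [[0,0,-8],[0,0,0]],
  [[0,0,-14],[0,0,0]],
  [[0,0,-19],[0,0,0]],
  [[0,0,-23],[0,0,0]],
  [[0,0,-26],[0,0,0]],
  [[0,0,-27],[0,0,0]],
  [[0,0,-27],[0,0,0]],
])

```text
time_s: 7.9
tool_pos: [0.591, 0.0048, 0.0475]
tool_rot: [180.0, 0.0, -5.3]
force: [0.1, -0.8, -0.8]
grip_width: 0.0138
```

Emit:
apply_moves([
  [[0,0,-3],[0,0,0]],
  [[0,0,-5],[0,0,0]],
  [[0,0,-7],[0,0,0]],
  [[0,0,-8],[0,0,0]],
  [[0,0,-8.5],[0,0,0]],
  [[0,0,-8.5],[0,0,0]],
])

```text
time_s: 8.5
tool_pos: [0.5909, 0.0048, 0.0396]
tool_rot: [180.0, 0.0, -5.3]
force: [-3.7, -0.7, 4.2]
grip_width: 0.0142
```

It touches at TCP z = 0.0396, which is exactly the seated height. Now I'll release.

Emit:
apply_moves([
  [[0,0,0.3],[0,0,0]],
  [[0,0,0.3],[0,0,0]],
  [[0,0,0.3],[0,0,0]],
  [[0,0,0.3],[0,0,0]],
  [[0,0,0.3],[0,0,0]],
  [[0,0,0.3],[0,0,0]],
], hand=34)

```text
time_s: 9.1
tool_pos: [0.591, 0.0048, 0.0393]
tool_rot: [180.0, 0.0, -5.3]
force: [0.1, 0.5, -0.2]
grip_width: 0.034
```

Emit:
apply_moves([
  [[0,0,10],[0,0,0]],
  [[0,0,30],[0,0,0]],
  [[0,0,60],[0,0,0]],
  [[0,0,90],[0,0,0]],
  [[-30,3,110],[0,0,0]],
  [[-68,6,110],[0,0,0]],
  [[-68,6,110],[0,0,0]],
  [[-68,6,110],[0,0,0]],
])

```text
time_s: 9.9
tool_pos: [0.5231, 0.0108, 0.1504]
tool_rot: [-180.0, -0.1, -5.3]
force: [0.6, 0.1, -0.1]
grip_width: 0.0339
```

```bash
python3 -c "
from g import *
look('w4')
o,c=wristcam()
for q in env.regions_of(c,'spacer_mid')[:2]:
  for z in (.010,.013,.016,.024):
    print(z,fitmask([(c,q['region'].astype(float))],lambda v:box(v[0],v[1],z,v[2],.06,.014,.06),[.591,.005,-.09]))
"
```

```text
[0.5231 0.0108 0.1504] [-1.7998e+02 -1.1000e-01 -5.3300e+00] 9.9 0.0339 [ 0.57  0.14 -0.06]
spacer 0.92 [302.  86. 329. 185.]
block_thin 0.72 [270.  71. 301. 198.] [ 0.5939  0.0258 -0.0895] -5.13 0.053
block_thick 0.87 [456.  70. 533. 196.] [ 0.579  -0.1336 -0.0951] -5.45 0.051
0.01 (array([ 0.59051699,  0.00375648, -0.10704143]), np.float64(0.06761563426373463))
0.013 (array([ 0.59029813,  0.00386017, -0.11361679]), np.float64(0.08639816483044738))
0.016 (array([ 0.59005591,  0.00396493, -0.11419719]), np.float64(0.10585179387711119))
0.024 (array([ 0.58944813,  0.00406309, -0.11686567]), np.float64(0.15758018248164074))
0.01 (array([ 0.591,  0.005, -0.09 ]), np.float64(1.0))
0.013 (array([ 0.591,  0.005, -0.09 ]), np.float64(1.0))
0.016 (array([ 0.591,  0.005, -0.09 ]), np.float64(1.0))
0.024 (array([ 0.591,  0.005, -0.09 ]), np.float64(1.0))
```

View pics/w4.png

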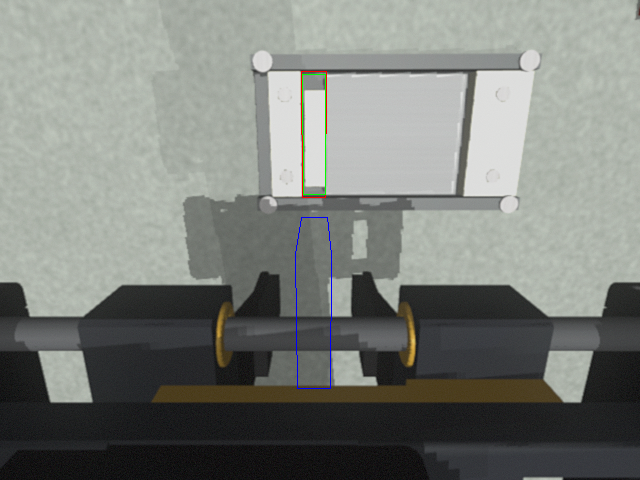

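The spacer stands upright in the wide gap (302–329 × 86–185 px), and its fitted height agrees best with the foot on the floor. Next I'll shut the fingers and move over the plate centre.

Emit:
apply_moves([
  [[20,-30,0],[0,0,0]],
  [[45,-55,0],[0,0,0]],
  [[63,-67,0],[0,0,0]],
  [[63,-67,0],[0,0,0]],
  [[63,-67,-30],[0,0,0]],
  [[63,-67,-60],[0,0,0]],
  [[63,-67,-85],[0,0,0]],
  [[63,-67,-100],[0,0,0]],
], hand=0)

```text
time_s: 11.0
tool_pos: [0.5843, -0.0553, 0.0468]
tool_rot: [-180.0, 0.2, -5.3]
force: [0.0, -0.1, -0.1]
grip_width: 0.0006
```

Emit:
apply_moves([
  [[0,0,-10],[0,0,0]],
  [[0,0,-14],[0,0,0]],
  [[0,0,-17],[0,0,0]],
  [[0,0,-18],[0,0,0]],
  [[0,0,-18],[0,0,0]],
])

```text
time_s: 11.5
tool_pos: [0.5866, -0.0563, 0.0322]
tool_rot: [-180.0, -0.1, -5.3]
force: [-0.2, -0.3, -0.9]
grip_width: 0.0005
```

Now I'll press gradually.

Emit:
apply_moves([
  [[0,0,-2],[0,0,0]],
  [[0,0,-4],[0,0,0]],
  [[0,0,-5],[0,0,0]],
  [[0,0,-6],[0,0,0]],
  [[0,0,-6],[0,0,0]],
])

```text
time_s: 12.0
tool_pos: [0.5869, -0.0563, 0.027]
tool_rot: [-180.0, -0.1, -5.3]
force: [-2.9, 0.9, 8.1]
grip_width: 0.0003
```

Emit:
apply_moves([
  [[0,0,-1],[0,0,0]],
  [[0,0,-2],[0,0,0]],
  [[0,0,-2.5],[0,0,0]],
  [[0,0,-2.5],[0,0,0]],
  [[0,0,-2.5],[0,0,0]],
])

```text
time_s: 12.5
tool_pos: [0.5869, -0.0563, 0.025]
tool_rot: [-180.0, -0.1, -5.3]
force: [-4.1, 0.8, 10.4]
grip_width: 0.0004
```

Emit:
apply_moves([
  [[0,0,-1],[0,0,0]],
  [[0,0,-2],[0,0,0]],
  [[0,0,-2],[0,0,0]],
  [[0,0,-2],[0,0,0]],
])

```text
time_s: 12.9
tool_pos: [0.5869, -0.0563, 0.0243]
tool_rot: [-180.0, -0.1, -5.4]
force: [-7.0, -0.8, 18.8]
grip_width: 0.0003
```

Emit:
apply_moves([
  [[0,0,-1],[0,0,0]],
  [[0,0,-2],[0,0,0]],
  [[0,0,-2],[0,0,0]],
  [[0,0,-2],[0,0,0]],
])

```text
time_s: 13.3
tool_pos: [0.587, -0.0563, 0.0242]
tool_rot: [-180.0, -0.1, -5.4]
force: [-12.6, 0.4, 30.8]
grip_width: 0.0006
```

That's the hard stop: 12 N more force moved it only 0.1 mm. I'll ease to about 24 N, then verify.

Emit:
apply_moves([
  [[0,0,1],[0,0,0]],
  [[0,0,1],[0,0,0]],
  [[0,0,1],[0,0,0]],
  [[0,0,1],[0,0,0]],
  [[0,0,1],[0,0,0]],
])

```text
time_s: 13.8
tool_pos: [0.587, -0.0563, 0.0243]
tool_rot: [-180.0, -0.1, -5.4]
force: [-8.2, 0.7, 24.8]
grip_width: 0.0004
```

```bash
python3 - <<'E'
from h import *
D=env.read_camera("side");S=env.read_camera("scene");o,c=wristcam()
print(o["tool_pos"],o["force"],o["time_s"])
for q in env.regions_of(c,"spacer_mid")[:1]:
    print(q["conf"],q["rect"])
up=lambda i,w,h:cv2.resize(i,(w,h),interpolation=cv2.INTER_CUBIC)
a=np.hstack([up(D["image"][190:310,280:440],400,300),up(S["image"][200:305,250:390],400,300)])
b=c["image"][60:360];b=np.pad(up(b,640,300),((0,0),(80,80),(0,0)))
save(np.vstack([a,b]),"final")
E
```

```text
[ 0.58696046 -0.05629254  0.02434099] [-8.83908817  0.63719456 24.85611724] 13.9
0.84 [116.5, 228.3, 202.6, 385.4]
```

View pics/final.png

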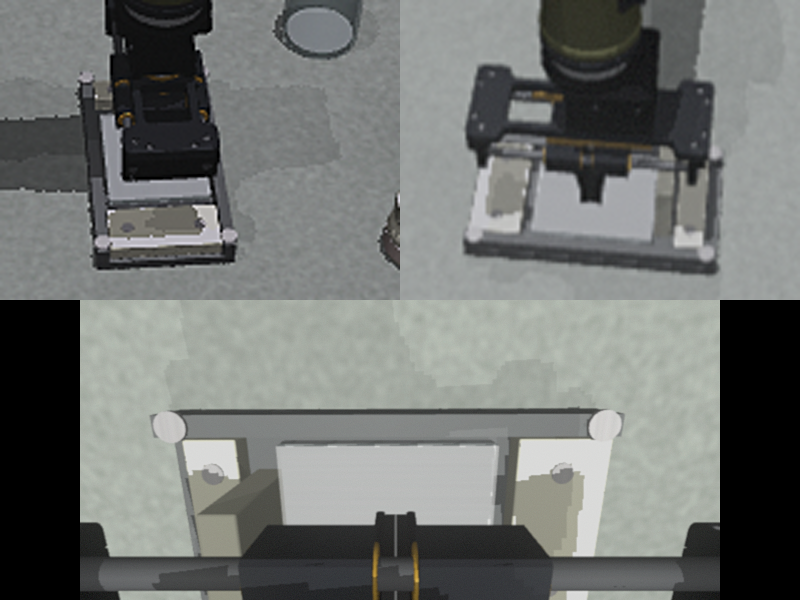

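```bash
python3 - <<'E'
from h import *
o,c=wristcam()
q=env.regions_of(c,"spacer_mid")[0];m=q["region"]
im=np.zeros(m.shape,np.uint8);cv2.fillConvexPoly(im,np.round(hull(proj(c,box(.5905,.0045,.010,-.092,.06,.014,.06)))).astype(np.int32),1)
rows=[r for r in range(225,300,10)]
for r in rows:
    a=np.nonzero(m[r])[0];b=np.nonzero(im[r])[0];print(r,(a.min(),a.max()) if len(a) else 0,(b.min(),b.max()) if len(b) else 0)
print(o["force"],o["tool_pos"],o["joint_velocities"].max())
E
```

```text
225 0 0
235 (np.int64(170), np.int64(198)) (np.int64(169), np.int64(206))
245 (np.int64(158), np.int64(198)) (np.int64(155), np.int64(206))
255 (np.int64(142), np.int64(199)) (np.int64(141), np.int64(207))
265 (np.int64(129), np.int64(201)) (np.int64(128), np.int64(208))
275 (np.int64(117), np.int64(202)) (np.int64(114), np.int64(209))
285 (np.int64(118), np.int64(188)) (np.int64(114), np.int64(210))
295 (np.int64(119), np.int64(178)) (np.int64(116), np.int64(211))
[-8.43810213  1.02222272 24.12369486] [ 0.58694603 -0.05626882  0.02431305] 0.1017985900884373
```

The spacer's outline matches the seated, upright prediction. The lower right part is hidden by the plate, as expected. The push is steady at about 24 N, so I'm handing in.

```bash
python3 -c "
from cell import env
print(env.sign_off());o=env.get_obs();print(o['time_s'],o['force'],o['tool_pos'])"
```

```text
the job is handed in; nothing more can be done
None
the job is handed in; nothing more can be done
```

The spacer is standing in the 18 mm gap by the thin block of the grey stand, and the gripper is holding the plate down flush. I handed the job in at about 14 s of robot time; it gave no verdict.

- **Spacer:** I lowered it upright until it touched at TCP z = 39.6 mm, the height expected with its foot on the floor, and let go. The wrist camera then fitted it best with its foot at 10 mm, and a last look during the press still matched an upright bar clear of the fingers.
- **Plate:** I pressed it with shut fingers near its centre. At TCP z = 24.3 mm, raising the push from 19 to 31 N moved it only 0.1 mm, so it was on the hard stop. It is held with about 24 N down and about 8 N sideways.
- **Disagreements:** The scene and side cameras differed by about 1 cm in y, so I positioned from the wrist camera. With that camera the two end blocks came out 160.3 mm apart, against 160 mm nominal.
- **Bystanders:** The arm's path kept away from the bottle, beaker and jar. I did not measure their positions again at the end.

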